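# Click the stock canister shut

### The job

The cap of the low, wide canister on the packing bench was left loose. Turn it clockwise by its wing until it is screwed home and its ratchet has clicked and slipped at least once, then let go. Leave the tall slim canister standing where it is.

Things in the scene. Friction and masses are not known exactly. Their poses are not given: they have to be found in the camera images.
- wide_canister: Low, wide white canister, 190 x 120 mm, 130 mm high, full and heavy: it does not move. Origin under its middle, x along its length. On its top, 50 mm towards +x, stands a cap: a black skirt 58 mm across whose flat top is 160 mm above the bench, with an upright grey wing on it. The carrying handle behind the cap is lower, 149 mm high.
- cap_grip (a point): Grip point in that cap's wing (a bar 52 mm long, 14 mm thick, its top 192 mm above the bench): on the cap's upright axis, 183 mm above the bench, 23 mm above the skirt. It turns with the cap: x along the wing, z up, so pinch the wing across y. The cap neither rises nor sinks as it turns.
- cap_thread (a joint): How far that cap's thread is screwed in, rad; grows as the cap turns clockwise seen from above. 0.95 to 1.3 at the start, 1.6 is the stop (fully home). Turning takes about 0.06 N m.
- cap_click (a joint): How far the cap's shell has ratcheted over the home thread, rad; 0 at the start. It slips clockwise at a peak of 0.16 N m, one click every 0.314 rad; extra clicks do no harm. Turned back, the shell unscrews the thread. One clockwise turn of the wing by about 1.2 rad is always enough.
- slim_cap (a point): Bystander: wing of a like cap, already shut, on the tall slim white canister (80 mm square, 219 mm high with its cap, 1 kg, standing loose). The point is on its upright axis, 210 mm above the bench. A spare cap lies on the bench alone and is not needed.

How it is judged:
By the outcome, as a careful person would: the job done as asked, in the order asked, and still so for the second after the job is handed in, with the robot touching nothing.
It also fails if it takes over 35 s, if anything falls off the work surface, if the arm or the gripper's body presses on something with over 40 N, if the wrist force passes 120 N, or if a joint passes its speed limit or range.

### The arm

A 6-joint arm with a two-finger parallel gripper is mounted at the origin on the work surface. World frame = base frame: x ahead of the robot, y to its left, z up, the work surface at z = 0. Lengths are in m, angles in rad, forces in N, time in s.
With the tool pointing down it reaches from about 0.375 to 0.9 m from the base axis. Payload 3.1 kg.
Tool frame: the origin (TCP) lies at the very end of the fingers, on their centre line; the grasp point (between the pads) lies 19 mm behind it; z points along the fingers, y is the line along which they close (so a half turn about z gives the same grasp; the last joint's range is limited). The gripper opens to 87 mm and grips with 3 to 60 N. Pads are 19 mm wide; open, the fingers measure 117 mm over their backs; the gripper's body (75 mm by 190 mm) begins 51 mm behind the grasp point.
Start: joints at [-1.476, 0.527, 1.433, -0, 1.181, -0.178], TCP at [0.168, -0.602, 0.223] pointing down, gripper open.
Joint ranges: [-3.08, 3.08], [-0.75, 2.2], [0.22, 2.44], [-1.43, 4.57], [0, 2.65], [-2.85, 2.85]. Speed limits (rad/s): [2.79, 2.79, 3.14, 3.14, 3.14, 3.14].

### API

Orientations are given as a unit quaternion [x, y, z, w].
In Python, from rig import status, viewer, robot gives the robot as it stands.
- The arm moves only by the tool arm_command, never from a script. Its arguments are lists of equal length, an entry for each row: "delta_rot": the turn, a rotation vector about the tool's x, y, z in degrees, a list of three; "delta_pos": the shift along the tool's x, y, z in m, a list of three; "gripper": the closure, from -1 (fully open) to 1 (shut). In form: {"delta_rot": [[rx, ry, rz], ...], "delta_pos": [[dx, dy, dz], ...], "gripper": [gripper, ...]}. A call has 1 to 12 rows; each row is the pose to reach, as a shift and turn from the pose commanded when the call began, along the tool's axes at that moment; what a row does not reach only later rows make up. A row lasts 1/12 s, in which the tool goes at most 41.7 mm and 7.16 degrees, less where a joint would pass 70% of its speed; a pose out of reach is approached as far as the arm can. A call with a gripper value outside its range is refused whole. The fingers move at their own pace and stop on an object; "grip_force" is the grip in N (left out, the last holds). Time passes only in rows, so rows that repeat a pose let the fingers close. It gives the time, the measured TCP pose, the force, the opening and the grip force at its end, in the units of the state.
- status.get_obs(): the state, without advancing time (a new reading comes with each control period).
- viewer.camera(name): name is "scene" or "top" or "wrist"; returns a dict with "pixels" (384x512x3 uint8, blue, green, red), "fx", "fy", "cx", "cy" (pixels), "pose" (4x4, takes a point from camera to world coordinates); the wrist camera has in their place "mount" (4x4, takes a point from camera to tool coordinates, whose origin is the TCP and whose axes are the flange's). Camera axes: x right, y down, z forward; pixel columns grow to the right and rows downward; lengths in m; the calibration is good to about 2 mm. A picture is of the moment at which its call begins: read the wrist's pose just before it. There is no depth.
- robot.hand_in(): hands the job in; it is judged then, once.
The state is a dict: "time": time; "q": joint angles; "joint_velocities": joint speeds; "joint_torque": joint torques, N m; "position": TCP position; "tool_rot": TCP orientation; "ft_force": force on the tool from outside, world axes, zero at the start; "moment": the same for the moment, N m; "grip_width": finger opening in m; "grip_force": force on a finger pad.
Only numpy, scipy, OpenCV 4.12 (cv2) and the standard library are available. Lean on these libraries where they do the work, as an engineer would, in place of code of your own. Each camera call takes 0.05 s, during which the arm holds its last target. There are 200 camera calls.

## Working session

There is one attempt and no reset: what is moved stays moved. The work goes in short steps, Python scripts to look and compute and a tool call to move; the robot and the scene stay as the last step left them, time stands still between calls to the robot, and variables do not carry over. Pictures are saved under pics/ and viewed, at most 10 in all, crops included, and the job is handed in when it is done.

Besides the shell and the picture viewer there is one more tool, called after "Emit:" as name(argument=value, ...), one argument or row to a line, values as JSON. arm_command: Moves the arm, as the interface text tells. Its arguments: {"type":"object","properties":{"delta_rot":{"type":"array","items":{"type":"array","items":{"type":"number"}}},"delta_pos":{"type":"array","items":{"type":"array","items":{"type":"number"}}},"gripper":{"type":"array","items":{"type":"number"}},"grip_force":{"type":"number"}},"required":["delta_rot","delta_pos","gripper"]}

```bash
mkdir -p pics; ls; cat > h.py <<'E'
import numpy as np, cv2
from rig import status, viewer, robot
def cast(c,u,v,h,T=None):
    T=c["pose"] if T is None else T
    T=np.array(T); d=T[:3,:3]@np.array([(u-c["cx"])/c["fx"],(v-c["cy"])/c["fy"],1]); o=T[:3,3]
    return o+d*(h-o[2])/d[2]
E
python3 - <<'E'
from h import *
o=status.get_obs();print(o["position"],o["tool_rot"])
a=viewer.camera("scene");b=viewer.camera("top")
import pickle;pickle.dump((a,b),open("c.pkl","wb"))
for n,c in(("scene",a),("top",b)):
    print(n,c["fx"],np.round(c["pose"],3).tolist());cv2.imwrite(f"pics/{n}.png",np.array(c["pixels"]))
im=np.hstack([cv2.resize(np.array(b["pixels"]),(800,600))]);cv2.imwrite("pics/topbig.png",im)
E
```

```text
pics
[ 0.16835915 -0.60113828  0.22157692] [ 9.90708874e-01  1.35995481e-01  3.30548999e-05 -1.07435863e-03]
scene 468.616941829308 [[0.185, 0.578, -0.795, 1.294], [0.983, -0.103, 0.153, -0.133], [0.006, -0.81, -0.587, 0.678], [0.0, 0.0, 0.0, 1.0]]
top 453.54437923826714 [[-0.025, -0.994, 0.109, 0.47], [-1.0, 0.026, 0.006, 0.012], [-0.009, -0.109, -0.994, 1.012], [0.0, 0.0, 0.0, 1.0]]
```

View pics/topbig.png

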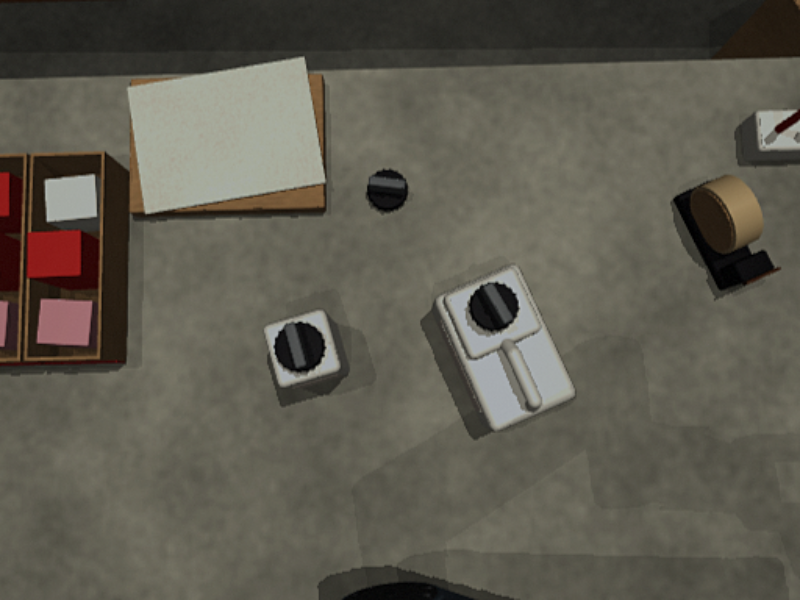

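View pics/scene.png

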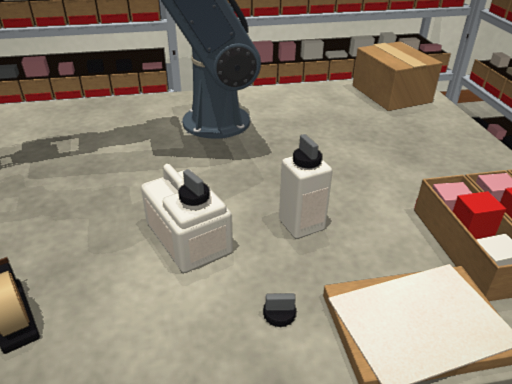

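The top view shows the wide canister's cap at about (494,307) of 800x600, which is (316,196) in the native image. Its wing runs down and to the right. The slim canister's cap is at (300,347), and the spare cap is alone at (387,190).

```bash
cat > m.py <<'E'
from h import *
import pickle
a,b=pickle.load(open("c.pkl","rb"))
def cap(c,u,v,r,h,T=None,lo=45,hi=115):
    im=np.array(c["pixels"]);g=im.max(2).astype(int);s=g-im.min(2)
    yy,xx=np.mgrid[:im.shape[0],:im.shape[1]];near=np.hypot(xx-u,yy-v)<r
    def big(m):
        n,l,st,ce=cv2.connectedComponentsWithStats(m.astype(np.uint8)); k=1+st[1:,4].argmax(); return (l==k)
    print(np.histogram(g[near],bins=range(0,260,20))[0])
    w=big(near&(g>lo)&(g<hi))
    p=np.argwhere(w)[:,::-1].astype(np.float32)
    rc=cv2.minAreaRect(p); bx=cv2.boxPoints(rc)
    W=np.array([cast(c,*q,h,T) for q in bx]);e=[W[1]-W[0],W[2]-W[1]];L=max(e,key=np.linalg.norm)
    print("rect",np.round(rc[0],1),"centre",np.round(W.mean(0),4),"sizes",np.round([np.linalg.norm(k) for k in e],4),"wing deg",round(np.degrees(np.arctan2(L[1],L[0]))%180,1),"n",w.sum())
    return w
if __name__=="__main__":
    for n,u,v,h in(("wide",316,196,.192),("slim",192,222,.219)):
        print(n); w=cap(b,u,v,15,h)
    im=np.array(b["pixels"]);cv2.imwrite("pics/crop.png",cv2.resize(im[170:290,160:380],None,fx=3.6,fy=3.6,interpolation=0))
E
python3 m.py
```

```text
wide
[243 255  34  57 107   1   0   0   0   0   0   0]
rect [319.  193.5] centre [ 0.5675 -0.1079  0.192 ] sizes [0.0139 0.0495] wing deg 28.0 n 180
slim
[234 270  21  55 117   0   0   0   0   0   0   0]
rect [188.7 221.4] centre [0.521 0.126 0.219] sizes [0.0125 0.0472] wing deg 15.3 n 191
```

View pics/crop.png

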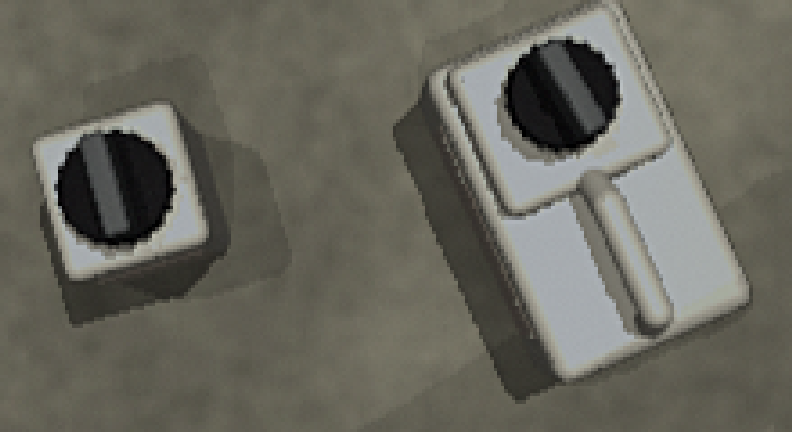

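The wing fits 50 x 14 mm, centred near (0.5675, -0.108) at about 28 degrees. I'll move above it and check with the wrist camera.

Emit:
arm_command(
  delta_rot=[
    [0,0,0],
    [0,0,-12],
    [0,0,-12],
    [0,0,-12],
    [0,0,-12],
    [0,0,-12],
    [0,0,-12],
    [0,0,-12],
    [0,0,-12],
    [0,0,-12],
    [0,0,-12],
    [0,0,-12],
  ],
  delta_pos=[
    [0,0,-0.04],
    [0.03,-0.02,-0.06],
    [0.06,-0.043,-0.06],
    [0.09,-0.064,-0.06],
    [0.12,-0.085,-0.06],
    [0.15,-0.107,-0.06],
    [0.18,-0.128,-0.06],
    [0.21,-0.149,-0.06],
    [0.24,-0.17,-0.06],
    [0.27,-0.192,-0.06],
    [0.3,-0.213,-0.06],
    [0.33,-0.235,-0.06],
  ],
  gripper=[-1,-1,-1,-1,-1,-1,-1,-1,-1,-1,-1,-1],
)

```text
time: 1.1
position: [0.4235, -0.2849, 0.2823]
tool_rot: [0.971, 0.239, -0.0, -0.0]
ft_force: [0.5, -0.7, 0.2]
grip_width: 0.0869
grip_force: 0.0
```

```bash
cat >> h.py <<'E'
from scipy.spatial.transform import Rotation as R
def rel(target,yaw=None):
    o=status.get_obs();r=R.from_quat(o["tool_rot"]);M=r.as_matrix()
    y=np.degrees(np.arctan2(M[1,0],M[0,0]))
    print("t",round(o["time"],2),"pos",np.round(o["position"],4),"yaw",round(y,2),"zdir",np.round(M[:,2],3),"F",np.round(o["ft_force"],1),"q6",round(o["q"][5],2),"w",round(o["grip_width"],4))
    print("delta_pos",np.round(M.T@(np.array(target)-o["position"]),4), "rz",None if yaw is None else round(y-yaw,1))
E
python3 -c "
from h import *
rel([.5675,-.108,.27],28)"
```

```text
t 1.1 pos [ 0.4235 -0.2849  0.2823] yaw 27.61 zdir [-0.  0. -1.] F [ 0.5 -0.7  0.2] q6 0.28 w 0.0869
delta_pos [ 0.2096 -0.0901  0.0123] rz -0.4
```

Emit:
arm_command(
  delta_rot=[
    [0,0,0],
    [0,0,0],
    [0,0,0],
    [0,0,0],
    [0,0,0],
    [0,0,0],
    [0,0,0],
    [0,0,0],
    [0,0,0],
    [0,0,0],
  ],
  delta_pos=[
    [0.03,-0.013,0],
    [0.06,-0.026,0],
    [0.09,-0.039,0],
    [0.12,-0.052,0],
    [0.15,-0.065,0],
    [0.18,-0.078,0],
    [0.2,-0.086,0],
    [0.21,-0.09,0.012],
    [0.21,-0.09,0.012],
    [0.21,-0.09,0.012],
  ],
  gripper=[-1,-1,-1,-1,-1,-1,-1,-1,-1,-1],
)

```text
time: 1.93
position: [0.5658, -0.1093, 0.2688]
tool_rot: [0.971, 0.239, -0.002, -0.001]
ft_force: [-0.5, 0.7, -0.5]
grip_width: 0.0868
grip_force: 0.0
```

```bash
python3 - <<'E'
from h import *
import pickle
rel([.5675,-.108,.166],28)
o=status.get_obs();c=viewer.camera("wrist")
T=np.eye(4);T[:3,:3]=R.from_quat(o["tool_rot"]).as_matrix();T[:3,3]=o["position"]
pickle.dump((c,T@np.array(c["mount"])),open("w.pkl","wb"));print(np.round(c["mount"],3))
cv2.imwrite("pics/wrist.png",np.array(c["pixels"]))
q=np.linalg.inv(T@np.array(c["mount"]))@np.array([.5675,-.108,.192,1]);print(q[0]/q[2]*c["fx"]+c["cx"],q[1]/q[2]*c["fy"]+c["cy"])
E
```

```text
t 1.93 pos [ 0.5658 -0.1093  0.2688] yaw 27.68 zdir [-0.004  0.001 -1.   ] F [-0.5  0.7 -0.5] q6 0.7 w 0.0868
delta_pos [ 2.400e-03 -1.000e-04  1.028e-01] rz -0.3
[[ 0.001 -0.966 -0.259  0.07 ]
 [ 1.     0.002 -0.001  0.001]
 [ 0.001 -0.259  0.966 -0.163]
 [ 0.     0.     0.     1.   ]]
255.8103627807912 195.6437159671271
```

View pics/wrist.png

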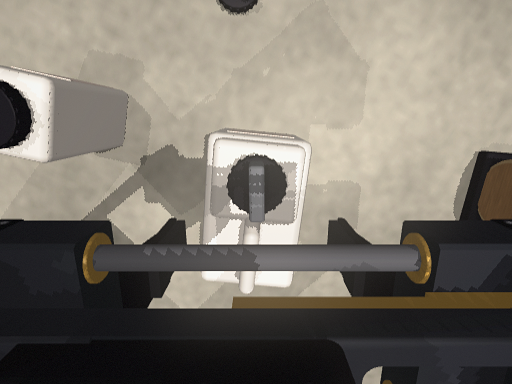

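The wrist view shows the cap skirt centred near (257,184), with the wing upright between the fingers at column 257. The slim canister is well clear at the left. I'll refine the centre from the skirt and wing pixels.

```bash
python3 - <<'E'
from m import *
c,T=pickle.load(open("w.pkl","rb"))
im=np.array(c["pixels"]);g=im.max(2)
def pr(p):
    q=np.linalg.inv(T)@np.array([*p,1]);return np.round([q[0]/q[2]*c["fx"]+c["cx"],q[1]/q[2]*c["fy"]+c["cy"]],1)
print("skirt pred",pr([.5675,-.108,.16]))
for r in range(150,226,4): print(r,g[r,222:292:2].tolist())
# skirt top centre from the top camera too
gb=np.array(b["pixels"]).max(2)
yy,xx=np.mgrid[:384,:512]
for n,cc,gg,u,v,r,TT in(("top",b,gb,316,196,22,None),("wrist",c,g,257,184,40,T)):
    m=((np.hypot(xx-u,yy-v)<r)&(gg<45)).astype(np.uint8)
    k=cv2.findContours(m,0,1)[0];k=max(k,key=cv2.contourArea);h=cv2.convexHull(k)
    P=np.array([cast(cc,*q[0],.16,TT)[:2] for q in h],np.float32);print(n,cv2.minEnclosingCircle(P))
E
```

```text
skirt pred [256.  186.7]
150 [248, 248, 248, 248, 248, 248, 248, 248, 248, 248, 248, 248, 248, 248, 248, 249, 249, 248, 248, 248, 249, 248, 248, 248, 248, 248, 248, 248, 248, 248, 248, 247, 247, 246, 245]
154 [248, 248, 248, 248, 248, 248, 248, 248, 248, 250, 254, 224, 255, 209, 192, 194, 255, 101, 218, 213, 229, 210, 255, 249, 248, 248, 248, 248, 248, 249, 248, 248, 249, 248, 248]
158 [248, 248, 248, 248, 248, 248, 251, 224, 189, 165, 200, 81, 68, 72, 71, 74, 78, 78, 79, 76, 73, 74, 75, 63, 173, 235, 255, 249, 248, 248, 248, 248, 248, 248, 248]
162 [248, 248, 248, 249, 250, 252, 187, 198, 63, 68, 74, 72, 70, 73, 84, 85, 85, 87, 86, 87, 87, 81, 80, 79, 81, 75, 70, 121, 212, 183, 223, 183, 225, 184, 224]
166 [252, 252, 254, 186, 190, 146, 67, 69, 75, 77, 73, 69, 69, 70, 97, 113, 113, 114, 113, 115, 105, 73, 68, 70, 71, 70, 71, 69, 66, 77, 171, 188, 187, 187, 187]
170 [188, 187, 188, 190, 184, 59, 74, 69, 72, 66, 67, 68, 67, 73, 92, 141, 141, 143, 146, 147, 134, 79, 65, 68, 70, 69, 70, 71, 70, 69, 155, 190, 188, 187, 187]
174 [246, 188, 190, 145, 59, 65, 66, 65, 65, 66, 66, 66, 65, 70,
[... 1509 characters left out ...]
 173, 172, 172]
214 [168, 168, 170, 171, 169, 170, 216, 167, 215, 169, 217, 167, 220, 169, 105, 124, 122, 122, 126, 124, 119, 107, 178, 172, 171, 170, 171, 171, 172, 171, 171, 171, 171, 172, 172]
218 [173, 170, 168, 173, 137, 159, 154, 150, 160, 148, 153, 155, 142, 152, 104, 123, 123, 124, 124, 124, 119, 106, 168, 168, 169, 169, 169, 172, 172, 172, 173, 171, 172, 172, 173]
222 [173, 173, 173, 238, 245, 246, 245, 246, 246, 250, 170, 160, 143, 150, 147, 141, 140, 136, 130, 127, 147, 171, 164, 169, 166, 165, 162, 149, 154, 154, 150, 153, 154, 154, 151]
top ((0.5658507943153381, -0.10328139364719391), 0.028985382989048958)
wrist ((0.5399920344352722, -0.11222474277019501), 9.999999747378752e-05)
```

The wing is aligned in both column and angle to within 1 mm, so I'll descend.

Emit:
arm_command(
  delta_rot=[
    [0,0,0],
    [0,0,0],
    [0,0,0],
    [0,0,0],
    [0,0,0],
    [0,0,0],
    [0,0,0],
    [0,0,0],
  ],
  delta_pos=[
    [0.001,0.0005,0.02],
    [0.001,0.0005,0.045],
    [0.001,0.0005,0.065],
    [0.001,0.0005,0.08],
    [0.001,0.0005,0.092],
    [0.001,0.0005,0.1],
    [0.001,0.0005,0.104],
    [0.001,0.0005,0.104],
  ],
  gripper=[-1,-1,-1,-1,-1,-1,-1,-1],
)

```text
time: 2.65
position: [0.5675, -0.1103, 0.166]
tool_rot: [0.971, 0.238, -0.001, -0.0]
ft_force: [-0.0, 0.6, -1.3]
grip_width: 0.0873
grip_force: 0.0
```

```bash
python3 - <<'E'
from h import *
rel([.5675,-.108,.166],28)
c=viewer.camera("wrist");cv2.imwrite("pics/w2.png",np.array(c["pixels"]))
E
```

```text
t 2.65 pos [ 0.5675 -0.1103  0.166 ] yaw 27.54 zdir [-0.001  0.    -1.   ] F [-0.   0.6 -1.3] q6 0.71 w 0.0873
delta_pos [ 0.0011 -0.0021  0.    ] rz -0.5
```

View pics/w2.png

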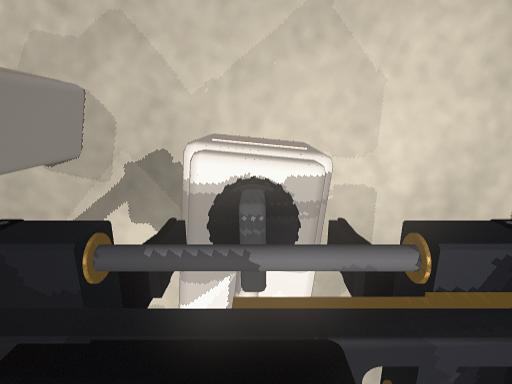

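The wing sits at columns 241-266, about 1.5 mm to the left of the fingers' centre line. I'll correct for that and close.

Emit:
arm_command(
  delta_rot=[
    [0,0,0],
    [0,0,0],
    [0,0,0],
    [0,0,0],
    [0,0,0],
    [0,0,0],
    [0,0,0],
    [0,0,0],
    [0,0,0],
    [0,0,0],
    [0,0,0],
    [0,0,0],
  ],
  delta_pos=[
    [0,-0.0015,0],
    [0,-0.0015,0],
    [0,-0.0015,0],
    [0,-0.0015,0],
    [0,-0.0015,0],
    [0,-0.0015,0],
    [0,-0.0015,0],
    [0,-0.0015,0],
    [0,-0.0015,0],
    [0,-0.0015,0],
    [0,-0.0015,0],
    [0,-0.0015,0],
  ],
  gripper=[-1,-1,1,1,1,1,1,1,1,1,1,1],
  grip_force=40,
)

```text
time: 3.7
position: [0.5676, -0.1082, 0.1665]
tool_rot: [0.971, 0.239, -0.0, -0.0]
ft_force: [0.1, -0.7, 0.1]
grip_width: 0.0281
grip_force: 0.0
```

```bash
python3 - <<'E'
from h import *
rel([.5675,-.108,.166],28);print(status.get_obs()["moment"],status.get_obs()["grip_force"])
E
```

```text
t 3.7 pos [ 0.5676 -0.1082  0.1665] yaw 27.63 zdir [-0.  0. -1.] F [ 0.1 -0.7  0.1] q6 0.71 w 0.0281
delta_pos [-0.     -0.0002  0.0005] rz -0.4
[-0.00181992 -0.01380804 -0.0078626 ] 0.0
```

Still closing, so I'll continue.

Emit:
arm_command(
  delta_rot=[
    [0,0,0],
    [0,0,0],
    [0,0,0],
    [0,0,0],
    [0,0,0],
    [0,0,0],
  ],
  delta_pos=[
    [0,0,0],
    [0,0,0],
    [0,0,0],
    [0,0,0],
    [0,0,0],
    [0,0,0],
  ],
  gripper=[1,1,1,1,1,1],
)

```text
time: 4.2
position: [0.5676, -0.108, 0.1666]
tool_rot: [0.971, 0.239, -0.0, -0.0]
ft_force: [0.2, 1.6, 0.4]
grip_width: 0.0139
grip_force: 40.0
```

```bash
python3 - <<'E'
from h import *
rel([.5675,-.108,.166],28);print(status.get_obs()["moment"],status.get_obs()["grip_force"])
E
```

```text
t 4.2 pos [ 0.5676 -0.108   0.1666] yaw 27.62 zdir [-0.  0. -1.] F [0.2 1.6 0.4] q6 0.71 w 0.0139
delta_pos [-0.     -0.0001  0.0006] rz -0.4
[ 0.01182191  0.02448807 -0.05793759] 40.000014966353774
```

The wing is gripped: the opening is 13.9 mm and the side force is small. I'll turn clockwise, which is +z about the tool.

Emit:
arm_command(
  delta_rot=[
    [0,0,3],
    [0,0,6],
    [0,0,9],
    [0,0,12],
    [0,0,15],
    [0,0,18],
    [0,0,21],
    [0,0,24],
    [0,0,27],
    [0,0,30],
    [0,0,33],
    [0,0,36],
  ],
  delta_pos=[
    [0,0,0],
    [0,0,0],
    [0,0,0],
    [0,0,0],
    [0,0,0],
    [0,0,0],
    [0,0,0],
    [0,0,0],
    [0,0,0],
    [0,0,0],
    [0,0,0],
    [0,0,0],
  ],
  gripper=[1,1,1,1,1,1,1,1,1,1,1,1],
)

```text
time: 5.2
position: [0.5674, -0.1074, 0.1665]
tool_rot: [0.997, -0.074, -0.0, -0.001]
ft_force: [-0.8, 2.1, 1.3]
grip_width: 0.0134
grip_force: 40.0
```

```bash
python3 - <<'E'
from h import *
rel([.5675,-.108,.166],28);print(status.get_obs()["moment"],status.get_obs()["grip_force"])
E
```

```text
t 5.2 pos [ 0.5674 -0.1074  0.1665] yaw -8.5 zdir [-0.001  0.001 -1.   ] F [-0.8  2.1  1.3] q6 1.34 w 0.0134
delta_pos [0.0002 0.0006 0.0005] rz -36.5
[0.39884488 0.08930612 0.11912513] 39.9977115355432
```

Moment z is now 0.12 N m, so the cap is near home. I'll turn another 38 degrees in small steps, reading the moment partway.

Emit:
arm_command(
  delta_rot=[
    [0,0,3],
    [0,0,6],
    [0,0,9],
    [0,0,12],
    [0,0,15],
    [0,0,18],
    [0,0,20],
  ],
  delta_pos=[
    [0,0,0],
    [0,0,0],
    [0,0,0],
    [0,0,0],
    [0,0,0],
    [0,0,0],
    [0,0,0],
  ],
  gripper=[1,1,1,1,1,1,1],
)

```text
time: 5.78
position: [0.5675, -0.1071, 0.1666]
tool_rot: [0.969, -0.246, -0.0, -0.001]
ft_force: [0.4, 3.2, 1.3]
grip_width: 0.0134
grip_force: 40.0
```

```bash
python3 - <<'E'
from h import *
rel([.5675,-.108,.166],28);print(status.get_obs()["moment"],status.get_obs()["grip_force"])
E
```

```text
t 5.78 pos [ 0.5675 -0.1071  0.1666] yaw -28.48 zdir [-0.     0.002 -1.   ] F [0.4 3.2 1.3] q6 1.69 w 0.0134
delta_pos [0.0004 0.0008 0.0006] rz -56.5
[ 0.59847471 -0.0216237   0.17829331] 39.99876466579735
```

Emit:
arm_command(
  delta_rot=[
    [0,0,3],
    [0,0,6],
    [0,0,9],
    [0,0,12],
    [0,0,15],
    [0,0,18],
    [0,0,20],
    [0,0,20],
    [0,0,20],
  ],
  delta_pos=[
    [0,0,0],
    [0,0,0],
    [0,0,0],
    [0,0,0],
    [0,0,0],
    [0,0,0],
    [0,0,0],
    [0,0,0],
    [0,0,0],
  ],
  gripper=[1,1,1,1,1,1,1,1,1],
)

```text
time: 6.53
position: [0.5677, -0.1068, 0.1666]
tool_rot: [0.912, -0.41, -0.0, -0.001]
ft_force: [1.1, 4.9, 1.0]
grip_width: 0.0136
grip_force: 40.0
```

```bash
python3 - <<'E'
from h import *
rel([.5675,-.108,.166],28);print(status.get_obs()["moment"],status.get_obs()["grip_force"])
c=viewer.camera("wrist");cv2.imwrite("pics/w3.png",np.array(c["pixels"]))
E
```

```text
t 6.53 pos [ 0.5677 -0.1068  0.1666] yaw -48.35 zdir [ 0.     0.002 -1.   ] F [1.1 4.9 1. ] q6 2.03 w 0.0136
delta_pos [0.0007 0.001  0.0005] rz -76.4
[ 1.08542284 -0.19583626 -0.05609638] 40.0000920239836
```

View pics/w3.png

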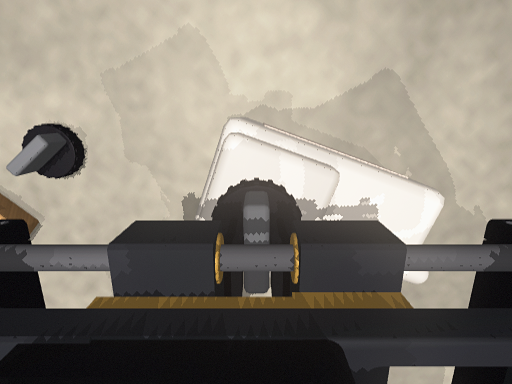

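The wing is still square between the pads after a 76 degree turn (1.33 rad). The moment rose to 0.18 and then fell, so the ratchet has slipped. I'll release and rise.

Emit:
arm_command(
  delta_rot=[
    [0,0,0],
    [0,0,0],
    [0,0,0],
    [0,0,0],
    [0,0,0],
    [0,0,0],
    [0,0,0],
    [0,0,0],
  ],
  delta_pos=[
    [0,0,0],
    [0,0,0],
    [0,0,0],
    [0,0,0],
    [0,0,0],
    [0,0,0],
    [0,0,0],
    [0,0,0],
  ],
  gripper=[-1,-1,-1,-1,-1,-1,-1,-1],
)

```text
time: 7.25
position: [0.5676, -0.1083, 0.1665]
tool_rot: [0.912, -0.41, 0.0, 0.0]
ft_force: [-0.6, 0.1, 0.1]
grip_width: 0.0591
grip_force: 0.0
```

Emit:
arm_command(
  delta_rot=[
    [0,0,0],
    [0,0,0],
    [0,0,0],
    [0,0,0],
    [0,0,0],
    [0,0,0],
    [0,0,0],
    [0,0,0],
  ],
  delta_pos=[
    [0,0,-0.01],
    [0,0,-0.03],
    [0,0,-0.05],
    [0,0,-0.07],
    [0,0,-0.09],
    [0,0,-0.1],
    [0,0,-0.1],
    [0,0,-0.1],
  ],
  gripper=[-1,-1,-1,-1,-1,-1,-1,-1],
)

```text
time: 7.92
position: [0.5676, -0.1081, 0.267]
tool_rot: [0.912, -0.41, 0.0, 0.0]
ft_force: [-1.0, 0.1, 0.1]
grip_width: 0.0869
grip_force: 0.0
```

```bash
python3 - <<'E'
from h import *
rel([.5675,-.108,.266])
c=viewer.camera("wrist");s=viewer.camera("scene")
cv2.imwrite("pics/end.png",cv2.resize(np.hstack([np.array(c["pixels"]),np.array(s["pixels"])]),(800,300)))
E
```

```text
t 7.92 pos [ 0.5676 -0.1081  0.267 ] yaw -48.37 zdir [ 0.001 -0.    -1.   ] F [-1.   0.1  0.1] q6 2.03 w 0.0869
delta_pos [-0.0002 -0.      0.001 ] rz None
```

View pics/end.png

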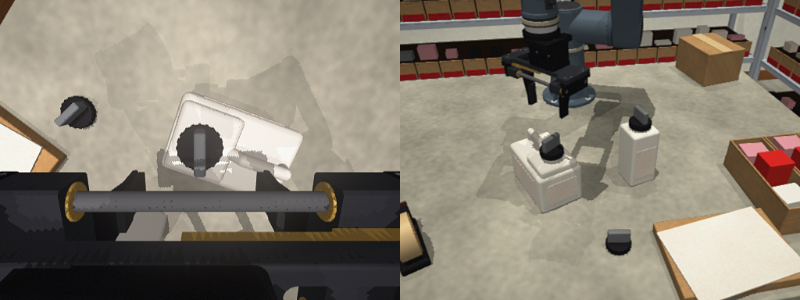

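The wing at (200,150) stayed in its turned position. The gripper is clear and the slim canister is still standing in place at (638,150).

```bash
python3 -c "
from rig import robot
print(robot.hand_in())"
```

```text
the job is handed in; nothing more can be done
None
```

I turned the wide canister's cap clockwise by about 76° (1.33 rad), past the 1.2 rad that is always enough, and the turning moment peaked then dropped as the ratchet slipped; I released it, the slim canister was not touched, and the job is handed in.

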